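Lock the egg cooker's ring and load the last egg

TASK

Get the egg cooker ready: first lock its tray down by pushing the ring round it clockwise (seen from above) by its upright thumb tabs, up to about a quarter turn, until it clicks home, and stop there without forcing it. Then take the egg from the egg cup and set it gently, upright with the blunt end down, into the empty pocket of the tray. Leave the other eggs and the things around undisturbed.

Things in the scene. Friction and masses are not known exactly. Their poses are not given: they have to be found in the camera images.
- cooker: The egg cooker: a round white base fixed to the worktop, 176 mm across, 50 mm high; origin at the centre of its underside, on the vertical axis of the ring. It carries the egg tray and, round the tray, the locking ring.
- tray: Round metal egg tray, 123 mm across, fixed on the cooker; origin on the cooker's axis, 50 mm above the worktop. Three small round cups stand on it with their rims 70 mm above the worktop and their centres 37 mm from the axis; two hold eggs.
- ring: White ring, 128 mm wide inside, 164 outside, top 68 mm above the worktop; origin on its axis, x axis towards tab_a. It turns clockwise from above with about 3 N at a tab (slow push); how far to the lock is hidden: 65 to 90 degrees. Over the last 5 mm or so the push rises to about 13 N, then drops at the click; at most 5 mm on is a rigid stop. More than 50 N damages it.
- tab_a (a point): Middle of the top edge of one of the ring's two upright thumb tabs, 92 mm above the worktop, 84 mm from the axis. A tab is 24 mm long radially (72 to 96 mm from the axis), 10 mm thick along the turning direction and stands 24 mm above the ring's top. The point turns with the ring; its x axis points outward.
- tab_b (a point): The same point of the other tab, half a turn from tab_a (x axis as at tab_a, so it points inward here).
- catch (a joint): The sprung catch hidden under the ring, in metres: about 0.001 while the ring rides on it (it dips to about -0.002 just before the lock), 0.004 when it has clicked up; the ring is then locked and cannot turn back.
- pocket (a point): Centre of the rim of the tray's empty cup, 70 mm above the worktop. The cup is 37 mm across inside at the rim and 10 mm deep. z is up; x points away from the cooker's axis; the two full cups lie 64 mm away, 30 degrees either side of the -x direction.
- egg: The egg to load: light brown, 44 mm across at its widest (22 mm above its lower end), 56 mm high, about 60 g; stands blunt end down in the egg cup. Origin at the blunt end, z along its length. Standing in a cup its lower end is about 10 mm below the rim. Its weight lies low, so it stays upright in a cup. The shell stands a firm grip, but no more than 15 N against the tray.
- egg_b: One of the two eggs already standing in the tray, same shape; leave it there.
- egg_c: The other egg already in the tray.
- egg_cup: White egg cup fixed to the worktop, foot 60 mm across, 45 mm across and 38 mm high at the rim; origin at the centre of its underside.
- candle: small round candle in a metal dish, 38 mm across, 17 high; bystander, origin at its underside
- tin: round food tin, 75 mm across, 58 high; bystander, origin at its underside
- blue_mug: small mug, dark top and white foot, 62 mm across plus handle, 52 high; bystander, origin at its underside
- spice_jar: spice jar with a yellow-brown cap, 46 mm across, 99 high; bystander, origin at its underside
- beaker: tall translucent measuring beaker, about 80 mm across, 152 high; bystander, origin at its underside
- small_bottle: small dropper bottle, 34 mm across, 102 high; bystander, origin at its underside
Mind the look-alikes: they are no part of the job. Leave any blue look-alike of the egg alone.

How it is judged (in metres and radians):
On the way, in this order (a step that is already met when the one before it is completed fails the run):
1. the ring has been turned until the catch clicked in (value of joint catch above 0.0025 m), for 0.2 s.
2. the egg stands released in the empty pocket (horizontal distance between egg and pocket below 0.01 m and z of egg in the frame of pocket between -0.014 and -0.005 m and angle between egg's own z axis and vertical below 0.45 rad and linear speed of egg below 0.02 m/s and contact force between egg and the fingers below 0.1 N), for 0.2 s.
At the end, for the whole second after the job is handed in: The ring is locked (catch up by more than 2.5 mm) and the egg stands released and at rest in the empty pocket: within 10 mm of its centre, lower end 5 to 14 mm below the rim, within 25 degrees of upright (all of step 2 and value of joint catch above 0.0025 m); the robot touches nothing.
It fails at once if the ring is pushed with more than 50 N (contact force between ring and the fingers above 50 N or contact force between ring and the arm above 50 N).
It fails at once if the egg meets the tray with more than 15 N (contact force between egg and tray above 15 N).
It fails at once if the egg falls to the worktop (height (world z) of egg below 0.012 m).
It fails at once if another egg is disturbed (moved 10 mm or tipped 20 degrees) (distance of any of egg_b, egg_c from where it was at the start of the episode above 0.01 m or angle between any of egg_b, egg_c's own z axis and vertical above 0.35 rad).
It fails at once if a bystander is moved by 30 mm or tipped over (distance of any of candle, tin, blue_mug, spice_jar, beaker, small_bottle from where it was at the start of the episode above 0.03 m or angle between any of candle, tin, blue_mug, spice_jar, beaker, small_bottle's own z axis and vertical above 0.5 rad).
It also fails if it takes over 64 s, if anything falls off the work surface, if the arm or the gripper's body presses on something with over 40 N, if the wrist force passes 120 N, or if a joint passes its speed limit or range.

ROBOT

A 6-joint arm with a two-finger parallel gripper is mounted at the origin on a cart in front of the work surface, level with it; the furniture and walls round the work are solid. World frame = base frame: x ahead of the robot, y to its left, z up, the work surface at z = 0. Lengths are in mm, angles in rad, forces in N, time in s.
With the tool pointing down it reaches from about 275 to 975 mm from the base axis. Payload 8.4 kg.
Tool frame: the origin (TCP) lies on the centre line of the jaws, within the pads' length; the fingertips stand ahead of it and the grasp point (between the pads) lies 8 mm behind it (tip_extent is the z of the fingertips in the tool frame, in mm); z points along the fingers, y is the line along which they close (so a half turn about z gives the same grasp; the last joint's range is limited). The gripper opens to 92 mm and grips with 3 to 60 N. Pads are 20 mm wide; open, the fingers measure 128 mm over their backs; the gripper's body (75 mm by 189 mm) begins 69 mm behind the grasp point.
Start: joints at [-1.33, 0.353, 1.633, -0, 1.155, -0.002], TCP at [150.262, -606.671, 225.583] pointing down, gripper open.
Joint ranges: [-2.63, 2.63], [-0.92, 2.1], [0.06, 2.66], [-1.3, 4.44], [0, 2.69], [-3.02, 3.02]. Speed limits (rad/s): [2.22, 2.22, 2.79, 3.14, 3.14, 3.14].

INTERFACE

Orientations are given as a rotation vector (axis times angle).
In Python, from plant import * gives the robot as it stands.
- The arm moves only by the shell command python3 -m crank 'ROWS'. ROWS is JSON, one flat list of numbers, 7 for each row, row after row: the finger opening in m, from 0 to 0.0919, then the shift along the tool's x, y, z in m, then the turn, a rotation vector about the tool's x, y, z in degrees. In form: [hand, dx, dy, dz, ax, ay, az, hand, dx, dy, dz, ax, ay, az, ...]. A call has 1 to 8 rows; each row shifts and turns the commanded pose from where the row before left it, along the tool's axes as they then stand; what a row does not reach is not made up. A row lasts 1/12 s, in which the tool goes at most 41.7 mm and 7.16 degrees, less where a joint would pass 70% of its speed; a pose out of reach is approached as far as the arm can. A call with a gripper value outside its range is refused whole. The fingers move at their own pace and stop on an object; the grip force is fixed at half the most. Time passes only in rows, so rows that do not move let the fingers close. It gives the time, the measured TCP pose, the force, the opening and the grip force at its end, in the units of the state.
- get_state(): the state, without advancing time (a new reading comes with each control period).
- get_image(name): name is "scene" or "top"; returns a dict with "img" (400x640x3 uint8, red, green, blue), "depth" (400x640 float32, mm along the optical axis (not along the pixel's ray), 0 where there is no reading), "K" (3x3 intrinsics, pixels), "k1" (the pictures are not rectified: a ray, as slopes to the right and down, at radius r is drawn at 1 + k1 r^2 times it, then the intrinsics apply), "position" and "rotation" of the camera in the world. Camera axes: x right, y down, z forward; pixel columns grow to the right and rows downward; lengths in mm; the calibration is good to about 2 mm. A picture is of the moment at which its call begins.
- close_job(): hands the job in; it is judged then, once.
Trained networks look in the newest picture that a camera, given by its name, has taken for a name from the list of things; names that differ only in an ending like _2 or _b are one class to them, and where a whole thing is asked for, a point or a joint stands for the part that bears it (a point fixed in the world has none). Each returns a list of dicts, best first, with "confidence" (0 to 1); they miss things now and then, are a little off and sometimes report something else, mostly with a low value. They report only what shows in the picture. A call takes as long as a camera call. They do not tell look-alikes from the thing itself.
- look_for(camera, label): "location" ([row, column] in pixels, amid what is visible of it).
- cut_out(camera, label): "pixels" (400x640 bool, what is visible of it) and "location" ([row, column] in pixels, amid what is visible of it).
The state is a dict: "time_s": time; "joint_pos": joint angles; "dq": joint speeds; "joint_torque": joint torques, N m; "tool_pos": TCP position; "tcp_rot": TCP orientation; "wrist_force": force on the tool from outside, world axes, zero at the start; "wrist_torque": the same for the moment, N m; "finger_gap": finger opening in mm; "grip_force": force on a finger pad.
Only numpy, scipy, OpenCV 4.12 (cv2) and the standard library are available. Lean on these libraries where they do the work, as an engineer would, in place of code of your own. Each camera call takes 0.05 s, during which the arm holds its last target. There are 200 camera calls.

## Working session

There is one attempt and no reset: what is moved stays moved. The work goes in short steps, Python scripts to look and compute and a shell command to move; the robot and the scene stay as the last step left them, time stands still between calls to the robot, and variables do not carry over. Pictures are saved under pics/ and viewed, at most 10 in all, crops included, and the job is handed in when it is done.

```bash
mkdir -p pics
cat > h.py <<'E'
from plant import *
import numpy as np, cv2
def P(im,rc,depth=None,z=None):
    K=np.array(im["K"]);k1=im["k1"]
    r,c=rc
    d=np.array([(c-K[0,2])/K[0,0],(r-K[1,2])/K[1,1]])
    s=d.copy()
    for _ in range(20): s=d/(1+k1*(s@s))
    ray=np.array([s[0],s[1],1.]);R=np.array(im["rotation"]);R=R if R.shape==(3,3) else cv2.Rodrigues(R)[0]
    p=np.array(im["position"]);w=R@ray
    if z is not None: return p+w*(z-p[2])/w[2]
    return p+w*(depth if depth else im["depth"][int(r),int(c)])
def cloud(im,mask):
    return np.array([P(im,rc) for rc in np.argwhere(mask&(im["depth"]>0))])
E
cat > a.py <<'E'
from h import *
s=get_state();print({k:np.round(v,3).tolist() for k,v in s.items()})
np.set_printoptions(precision=1,suppress=True)
for n in("scene","top"):
    im=get_image(n);cv2.imwrite(f"pics/{n}0.png",im["img"][...,::-1]);print(n,im["position"],im["k1"])
    for l in["cooker","tab_a","ring","tray","pocket","egg","egg_cup","candle","tin","blue_mug","spice_jar","beaker","small_bottle"]:
        for o in cut_out(n,l)[:4]:
            c=cloud(im,o["pixels"])
            if len(c)>5: print(l,round(o["confidence"],2),np.round(o["location"]),len(c),"med",np.median(c,0),"lo",np.percentile(c,3,axis=0),"hi",np.percentile(c,97,axis=0))
E
python3 a.py
```

```text
{'time_s': 0.0, 'joint_pos': [-1.33, 0.354, 1.634, -0.0, 1.155, -0.002], 'dq': [0.001, -0.0, 0.0, 0.002, -0.002, 0.002], 'joint_torque': [-0.004, -59.384, -33.422, 0.07, 0.024, -0.0], 'tool_pos': [150.141, -606.211, 224.862], 'tcp_rot': [-3.117, -0.38, 0.0], 'wrist_force': [0.599, 0.217, 0.538], 'wrist_torque': [0.009, -0.019, -0.017], 'grip_force': 0.0, 'finger_gap': 91.888}
scene [-99.7 548.6 733.8] 0.005182318067521534
cooker 0.76 [210. 337.] 711 med [450.7 -59.6  36.3] lo [ 421.  -156.2   11.7] hi [539.7 -34.3  50. ]
tab_a 0.88 [200. 340.] 712 med [ 484.6 -100.7   67.2] lo [ 429.3 -195.4   58.4] hi [571.5 -39.8  90.7]
ring 0.89 [203. 338.] 714 med [473.9 -99.6  67.2] lo [ 428.1 -195.1   57.7] hi [570.3 -41.   90.7]
tray 0.88 [192. 335.] 336 med [ 510.2 -109.8   58.4] lo [ 458.9 -175.    55.4] hi [545.  -73.3  70.5]
tray 0.44 [203. 336.] 800 med [486.8 -97.5  67.1] lo [ 428.5 -195.9   49. ] hi [577.4 -39.5  90.2]
tray 0.25 [153. 400.] 658 med [ 472.1 -376.3  110. ] lo [ 443.8 -441.8    6.3] hi [ 506.5 -367.9  150.4]
pocket 0.59 [194. 336.] 411 med [ 501.7 -106.    59. ] lo [ 451.6
[... 2390 characters left out ...]
] 504 med [579.5  -5.9  54.8] lo [548.6 -37.8  10.7] hi [617.3  25.9  60. ]
tin 0.3 [227. 310.] 92 med [437.2   1.6  10.4] lo [420.9 -11.6   5.9] hi [452.9  17.4  14.4]
blue_mug 0.83 [230. 207.] 307 med [436.2 331.4  21.1] lo [407.1 299.9   4.7] hi [475.2 351.2  52.7]
spice_jar 0.81 [187. 222.] 332 med [563.1 282.7  92.8] lo [547.  267.4   8.8] hi [590.1 307.8 102.1]
beaker 0.74 [219. 447.] 770 med [ 473.3 -420.5   92.1] lo [ 437.3 -441.8    6.8] hi [ 504.6 -373.2  152.6]
small_bottle 0.63 [230. 398.] 142 med [ 435.8 -273.3   57.9] lo [ 423.8 -297.7   -2. ] hi [ 456.2 -264.7   97.6]
small_bottle 0.17 [213. 334.] 1026 med [ 507.4 -118.9   67.6] lo [ 431.6 -199.9   44.6] hi [583.  -46.1  90.8]
```

```bash
cat > b.py <<'E'
from h import *
np.set_printoptions(precision=1,suppress=True)
from scipy.optimize import least_squares
for n,(r,c) in(("top",(150,190)),("scene",(130,200))):
    im=get_image(n)
    cr=im["img"][r:r+140,c:c+200,::-1]; cv2.imwrite(f"pics/{n}_c.png",cv2.resize(cr,None,fx=4,fy=4,interpolation=cv2.INTER_CUBIC))
    m=np.zeros((400,640),bool);m[r:r+140,c:c+220]=1
    C=cloud(im,m)
    A=np.array([507,-122])
    d=np.hypot(*(C[:,:2]-A).T)
    ring=C[(d>60)&(d<88)&(abs(C[:,2]-68)<3)]
    f=lambda p:(lambda e:np.maximum(e-82,0)+np.maximum(64-e,0))(np.hypot(*(ring[:,:2]-p).T))
    print(n,"axis fit",least_squares(f,A,loss="soft_l1").x,"ring z",np.median(ring[:,2]))
    t=C[(d>62)&(d<104)&(C[:,2]>80)&(C[:,2]<100)]
    k=cv2.kmeans(t[:,:2].astype(np.float32),2,None,(3,50,.1),5,cv2.KMEANS_PP_CENTERS)
    for i in(0,1):
        q=t[k[1].ravel()==i];q=q[q[:,2]>87];v=q.mean(0);print("tab",v,len(q),q.min(0),q.max(0),np.degrees(np.arctan2(v[1]-A[1],v[0]-A[0])),np.hypot(*(v[:2]-A)))
    for nm,g in(("egg",(503,150)),("other",(451,219))):
        e=C[(np.hypot(*(C[:,:2]-g).T)<32)&(C[:,2]>50-20*(nm=="other"))]
        if len(e)<5: continue
        R=22 ;print(nm,len(e),e.mean(0),e.min(0),e.max(0))
E
python3 b.py
```

```text
top axis fit [ 507.5 -124.4] ring z 67.99411004573199
tab [ 464.4 -197.5   91.4] 24 [ 456.5 -207.8   87.2] [ 471.5 -186.    95.4] -119.43087497051461 86.70435779609089
tab [581.1 -96.6  93.3] 54 [ 541.5 -150.4   87. ] [609.9 -42.9  99.8] 18.95773203303499 78.33539754241238
egg 148 [509.  142.1  72.3] [491.2 123.7  54.1] [532.7 164.4  86.2]
other 140 [452.8 219.3  45.9] [434.2 200.8  30.6] [475.4 241.7  59.5]
scene axis fit [ 506.8 -120.3] ring z 67.4229023812947
tab [582.7 -94.9  92.3] 68 [ 539.9 -143.2   87.1] [608.3 -37.4 100. ] 19.697804555307304 80.40479519450714
tab [ 462.9 -192.    90.1] 20 [ 455.7 -202.5   87. ] [ 469.9 -181.2   92.9] -122.21823434150392 82.6964551191746
egg 209 [502.4 153.6  68.3] [488.9 129.1  50.4] [525.9 170.   84.7]
other 148 [448.2 226.9  47.5] [434.5 207.3  30.7] [467.  243.6  56.7]
```

View pics/top_c.png

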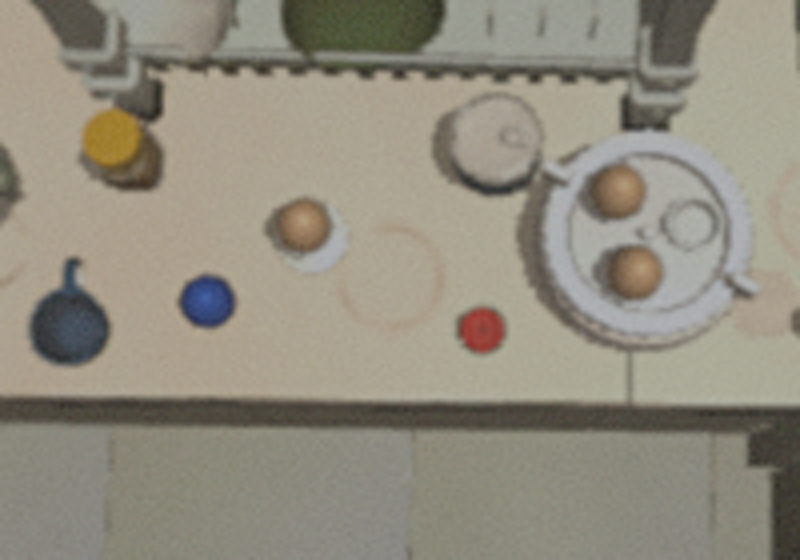

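View pics/scene_c.png

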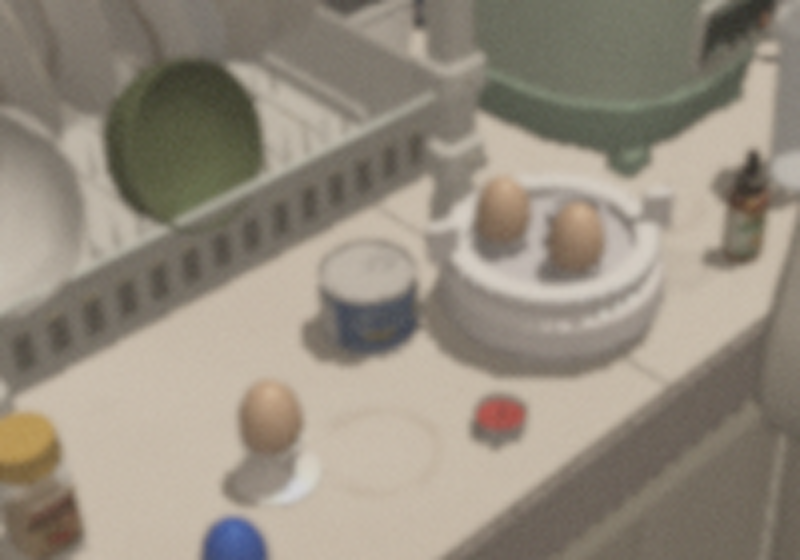

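The pictures show the cooker on the right, with its tabs at about (555,172) and (740,283) in the top crop. The empty cup is at (690,222) and the brown egg stands in its cup at (302,225). The blue look-alike is at (207,300). The near tab has to sweep towards the robot, then left.

```bash
cat > c.py <<'E'
from h import *
import plant
np.set_printoptions(precision=1,suppress=True)
from scipy.optimize import least_squares
print([k for k in dir(plant) if k[0]!='_'], getattr(plant,'tip_extent',None))
ims={n:get_image(n) for n in("top","scene")}
m=np.zeros((400,640),bool);m[60:300,180:480]=1
CC={n:cloud(im,m) for n,im in ims.items()}
for n,C in CC.items():
    A=np.array([507,-122]);d=np.hypot(*(C[:,:2]-A).T)
    for nm,g in(("egg",(505,148,61)),("e1",(533,-95,92)),("e2",(471,-107,92))):
        e=C[(np.linalg.norm(C-g,axis=1)<32)&(C[:,2]>g[2]-8)]
        f=lambda p:np.linalg.norm((e-p)/[1,1,1.3],axis=1)-22.3
        r=least_squares(f,g,loss="soft_l1");print(n,nm,len(e),r.x,np.abs(r.fun).mean())
    # obstacles
    h=C[(C[:,2]>130)&(C[:,0]>330)&(C[:,0]<700)&(C[:,1]<250)&(C[:,1]>-350)]
    for y in range(-350,250,50):
        q=h[(h[:,1]>=y)&(h[:,1]<y+50)]
        if len(q):print(" tall y",y,"xmin",q[:,0].min(),"zmax",q[:,2].max(),len(q))
im=ims["top"]
print("tabs top px",P(im,(150+283/4,190+742/4),z=92),P(im,(150+172/4,190+556/4),z=92),"pocket",P(im,(150+224/4,190+690/4),z=69),"tray c",P(im,(150+233/4,190+643/4),z=55))
E
python3 c.py
```

```text
['Unreachable', 'close_job', 'cut_out', 'get_image', 'get_state', 'look_for', 'tip_extent'] 11.0
top egg 148 [513.  144.7  53.4] 1.1448589998733567
top e1 154 [536.6 -99.9  85. ] 1.0699459434193834
top e2 156 [ 473.9 -113.3   84.9] 1.0648859611319723
 tall y -350 xmin 530.5143027160852 zmax 260.15786610925954 1256
 tall y -300 xmin 545.2396667177093 zmax 702.3031864281511 1663
 tall y -250 xmin 588.1621236906983 zmax 700.1890069138717 1119
 tall y -200 xmin 602.7474893056587 zmax 673.2832874251505 665
 tall y -150 xmin 595.8795904587442 zmax 673.3827752724062 2164
 tall y -100 xmin 582.6618966304214 zmax 673.3510817880049 1460
 tall y -50 xmin 598.5585272121255 zmax 673.1442338793116 1667
 tall y 0 xmin 603.9306634152961 zmax 673.3850560614748 1882
 tall y 50 xmin 615.1561292324797 zmax 672.6564057727056 2378
 tall y 100 xmin 602.412948357462 zmax 673.0401662270023 2503
 tall y 150 xmin 601.4335479865433 zmax 673.2455347072688 1980
 tall y 200 xmin 614.5738261508722 zmax 672.9304926284198 1623
scene egg 198 [512.2 146.9  53.2] 0.9592071008096584
scene e1 155 [535.9 -97.5  85.4] 1.191
[... 179 characters left out ...]
342041920685 1022
 tall y -250 xmin 581.3932108477135 zmax 246.15648368947456 992
 tall y -150 xmin 594.0296726239154 zmax 429.54420842322696 1526
 tall y -100 xmin 612.7548351755238 zmax 438.40826258850245 436
 tall y -50 xmin 613.9938291431183 zmax 449.95269308787596 1057
 tall y 0 xmin 614.590460399782 zmax 461.3819561527997 1446
 tall y 50 xmin 613.0860453456633 zmax 473.0810811196751 1716
 tall y 100 xmin 612.2559588531699 zmax 484.46841098415314 1815
 tall y 150 xmin 616.3170797950274 zmax 494.632463179575 2195
 tall y 200 xmin 613.5094100410657 zmax 494.8042476747167 2198
tabs top px [ 463.2 -193.5   92. ] [547.2 -52.2  92. ] pocket [ 512.9 -157.6   69. ] tray c [ 508.  -122.3   55. ]
```

```bash
python3 -m crank '[0,0.0265,-0.0193,0,0,0,0, 0,0.0265,-0.0193,0,0,0,0, 0,0.0265,-0.0193,0,0,0,0, 0,0.0265,-0.0193,0,0,0,0, 0,0.0265,-0.0193,0,0,0,0, 0,0.0265,-0.0193,0,0,0,0, 0,0.0265,-0.0193,0,0,0,0, 0,0.0265,-0.0193,0,0,0,0]'
python3 -m crank '[0,0.0265,-0.0193,0,0,0,0, 0,0.0265,-0.0193,0,0,0,0, 0,0.0265,-0.0193,0,0,0,0, 0,0.0265,-0.0193,0,0,0,0, 0,0.0265,-0.0193,0,0,0,0, 0,0.0265,-0.0193,0,0,0,0, 0,0.0265,-0.0193,0,0,0,0, 0,0.0265,-0.0193,0,0,0,0]'
python3 -m crank '[0,0,0,0,0,0,-7, 0,0,0,0,0,0,-7, 0,0,0,0,0,0,-7, 0,0,0,0,0,0,-7, 0,0,0,0,0,0,-7, 0,0,0,0,0,0,-7, 0,0,0,0,0,0,-7, 0,0,0,0,0,0,-7]'
python3 -m crank '[0,0,0,0,0,0,-7, 0,0,0,0,0,0,-7, 0,0,0,0,0,0,-7, 0,0,0,0,0,0,-7, 0,0,0,0,0,0,-7, 0,0,0,0,0,0,-7, 0,0,0,0,0,0,-7, 0,0,0,0,0,0,-7]'
python3 -m crank '[0,0,0,0,0,0,-7, 0,0,0,0,0,0,-7, 0,0,0,0,0,0,-7, 0,0,0,0,0,0,-7, 0,0,0,0,0,0,-7, 0,0,0,0,0,0,-5, 0,0,0,0,0,0,0]'
cat > st.py <<'E'
from h import *
from scipy.spatial.transform import Rotation as Ro
import sys
s=get_state();R=Ro.from_rotvec(s["tcp_rot"]).as_matrix();p=np.array(s["tool_pos"])
np.set_printoptions(precision=2,suppress=True)
A=np.array([507,-123.]);d=p[:2]-A
print("t",s["time_s"],"p",p,"ydir",np.degrees(np.arctan2(R[1,1],R[0,1])),"tilt",R[2],"j",np.array(s["joint_pos"]),"F",np.array(s["wrist_force"]),"gap",s["finger_gap"],s["grip_force"])
print("polar r",np.hypot(*d),"phi",np.degrees(np.arctan2(d[1],d[0])))
if len(sys.argv)>3:
    g=np.array(list(map(float,sys.argv[1:4])));print("tool shift mm",R.T@(g-p))
E
python3 st.py 489 -208 150
```

```text
time_s: 2.27
tool_pos: [319.7, -404.6, 225.8]
tcp_rot: [3.118, 0.38, 0.0]
wrist_force: [0.8, -0.4, -0.5]
finger_gap: 40.9
grip_force: 0.0
time_s: 2.93
tool_pos: [488.5, -203.6, 225.8]
tcp_rot: [3.118, 0.381, 0.001]
wrist_force: [0.4, -1.2, 0.3]
finger_gap: 0.4
grip_force: 0.0
time_s: 3.6
tool_pos: [487.6, -205.0, 225.7]
tcp_rot: [2.569, 1.808, 0.0]
wrist_force: [0.5, 0.3, 0.7]
finger_gap: 0.5
grip_force: 0.0
time_s: 4.27
tool_pos: [487.6, -205.0, 225.7]
tcp_rot: [1.42, 2.802, 0.0]
wrist_force: [-0.0, 0.2, -0.5]
finger_gap: 0.3
grip_force: 0.0
time_s: 4.85
tool_pos: [487.6, -205.0, 225.6]
tcp_rot: [0.379, 3.119, -0.0]
wrist_force: [0.0, -0.5, 0.8]
finger_gap: 0.5
grip_force: 0.0
t 4.85 p [ 487.59 -205.01  225.64] ydir 76.13583229368277 tilt [-0. -0. -1.] j [-0.4   0.2   1.84 -0.    1.1  -1.73] F [ 0.05 -0.5   0.82] gap 0.4800592736587299 0.0
polar r 84.280862825058 phi -103.31732198607772
tool shift mm [-2.08 -2.56 75.64]
```

```bash
python3 -m crank '[0,0,-0.003,0.028,0,0,0, 0,0,0,0.028,0,0,0, 0,0,0,0.028,0,0,0, 0,0,0,0.028,0,0,0, 0,0,0,0.0275,0,0,0, 0,0,0,0,0,0,0]'
python3 st.py
python3 -m crank '[0,0.00455,0.0001,0,0,0,3, 0,0.00455,0.0001,0,0,0,3, 0,0.0038,0.0001,0,0,0,2.5, 0,0.0038,0.0001,0,0,0,2.5, 0,0.0038,0.0001,0,0,0,2.5, 0,0.0038,0.0001,0,0,0,2.5]'
python3 st.py
```

```text
time_s: 5.35
tool_pos: [483.9, -206.6, 81.8]
tcp_rot: [-0.389, -3.11, -0.003]
wrist_force: [-1.5, 0.3, 0.8]
finger_gap: 0.5
grip_force: 0.0
t 5.35 p [ 483.88 -206.62   81.83] ydir 75.73333744759319 tilt [ 0.01  0.   -1.  ] j [-0.41  0.39  1.96  0.    0.8  -1.73] F [-1.55  0.32  0.77] gap 0.5178285883112446 0.0
polar r 86.75810318233718 phi -105.45590312688175
time_s: 5.85
tool_pos: [469.2, -201.6, 88.7]
tcp_rot: [0.819, 3.022, -0.004]
wrist_force: [10.0, -10.7, -8.8]
finger_gap: 0.3
grip_force: 6.8
t 5.85 p [ 469.24 -201.65   88.66] ydir 59.66840505870003 tilt [-0.01  0.   -1.  ] j [-0.41  0.35  2.   -0.    0.78 -1.45] F [  9.98 -10.69  -8.84] gap 0.26687925363030174 6.828740322380327
polar r 87.24102123719969 phi -115.64701010293467
```

```bash
python3 -m crank '[0,0,0,0,0,0,0, 0,0,0,0,0,0,0]'
python3 st.py
cat > v.py <<'E'
from h import *
import sys
im=get_image("scene");cr=im["img"][120:270,240:440,::-1];cv2.imwrite(f"pics/{sys.argv[1]}.png",cv2.resize(cr,None,fx=4,fy=4,interpolation=cv2.INTER_CUBIC))
E
python3 v.py p1
```

```text
time_s: 6.02
tool_pos: [466.6, -200.0, 88.2]
tcp_rot: [0.818, 3.028, -0.002]
wrist_force: [3.3, -2.5, 1.3]
finger_gap: 0.4
grip_force: 1.8
t 6.0167 p [ 466.62 -199.97   88.2 ] ydir 59.76409823180322 tilt [-0.  0. -1.] j [-0.41  0.35  2.   -0.    0.78 -1.45] F [ 3.33 -2.47  1.26] gap 0.40892521160499506 1.837050409958465
polar r 86.91923983481774 phi -117.68011341723388
```

View pics/p1.png

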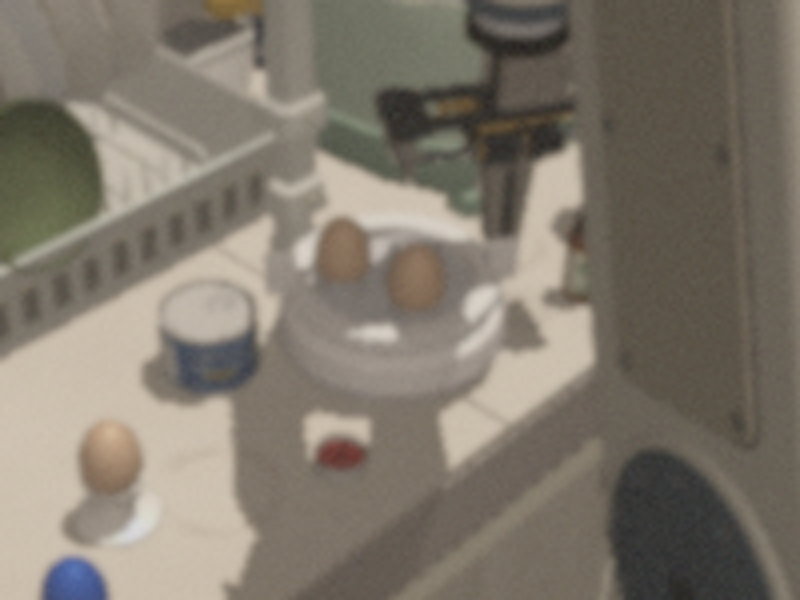

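The picture shows the closed fingers standing behind the near tab at (500,260), in contact with it, and everything else in place. I'll carry on pushing.

```bash
python3 -m crank '[0,0.003,0.0001,0,0,0,2, 0,0.003,0.0001,0,0,0,2, 0,0.003,0,0,0,0,2, 0,0.003,0.0001,0,0,0,2, 0,0.003,0,0,0,0,2, 0,0.003,0.0001,0,0,0,2, 0,0.003,0,0,0,0,2, 0,0.003,0.0001,0,0,0,2]'
python3 st.py
python3 -m crank '[0,0.003,0.0001,0,0,0,2, 0,0.003,0.0001,0,0,0,2, 0,0.003,0,0,0,0,2, 0,0.003,0.0001,0,0,0,2, 0,0.003,0,0,0,0,2, 0,0.003,0.0001,0,0,0,2, 0,0.003,0,0,0,0,2, 0,0.003,0.0001,0,0,0,2]'
python3 st.py
```

```text
time_s: 6.73
tool_pos: [449.2, -187.1, 88.2]
tcp_rot: [1.229, 2.881, -0.004]
wrist_force: [5.6, -16.0, -2.1]
finger_gap: 0.4
grip_force: 8.1
t 6.7333 p [ 449.25 -187.11   88.22] ydir 43.80074362650727 tilt [-0.01  0.   -1.  ] j [-0.4   0.33  2.05 -0.    0.76 -1.16] F [  5.55 -16.02  -2.08] gap 0.35992122042027985 8.051411375636235
polar r 86.28792000383868 phi -132.01297442808098
time_s: 7.4
tool_pos: [433.8, -167.2, 87.7]
tcp_rot: [1.619, 2.685, -0.003]
wrist_force: [1.2, -15.2, -2.9]
finger_gap: 0.4
grip_force: 7.1
t 7.4 p [ 433.81 -167.19   87.7 ] ydir 27.821523103814467 tilt [-0.01  0.   -1.  ] j [-0.37  0.3   2.09 -0.    0.75 -0.85] F [  1.2  -15.22  -2.94] gap 0.4281241475287982 7.099781227552739
polar r 85.49429927597811 phi -148.8764053573281
```

```bash
python3 -m crank '[0,0.003,0.0001,0,0,0,2, 0,0.003,0.0001,0,0,0,2, 0,0.003,0,0,0,0,2, 0,0.003,0.0001,0,0,0,2, 0,0.003,0,0,0,0,2, 0,0.003,0.0001,0,0,0,2, 0,0.0015,0,0,0,0,1, 0,0.0015,0,0,0,0,1]'
python3 st.py
python3 -m crank '[0,0.001,0,0,0,0,0.7, 0,0.001,0,0,0,0,0.7, 0,0.001,0,0,0,0,0.7, 0,0.001,0,0,0,0,0.7, 0,0.001,0,0,0,0,0.7, 0,0.001,0,0,0,0,0.7]'
python3 st.py
```

```text
time_s: 8.07
tool_pos: [425.1, -146.3, 87.2]
tcp_rot: [1.936, 2.47, -0.001]
wrist_force: [-0.3, -11.4, -0.6]
finger_gap: 0.8
grip_force: 5.5
t 8.0667 p [ 425.13 -146.34   87.23] ydir 13.830998536300298 tilt [-0.  0. -1.] j [-0.33  0.28  2.12 -0.    0.74 -0.57] F [ -0.34 -11.4   -0.61] gap 0.789497761272819 5.47358248688397
polar r 85.12929191309287 phi -164.08957900447834
time_s: 8.57
tool_pos: [423.7, -140.3, 87.2]
tcp_rot: [2.025, 2.398, -0.001]
wrist_force: [-0.3, -10.5, -0.9]
finger_gap: 0.3
grip_force: 5.3
t 8.5667 p [ 423.68 -140.33   87.16] ydir 9.645266394017334 tilt [-0.  0. -1.] j [-0.32  0.28  2.12 -0.    0.74 -0.49] F [ -0.29 -10.52  -0.91] gap 0.3202743176229664 5.262421446022927
polar r 85.1028001205007 phi -168.24823929532687
```

```bash
python3 -m crank '[0,0.001,0,0,0,0,0.6, 0,0.001,0,0,0,0,0.6, 0,0.001,0,0,0,0,0.6, 0,0.001,0,0,0,0,0.6, 0,0.001,0,0,0,0,0.6, 0,0.001,0,0,0,0,0.6]'
python3 st.py
python3 -m crank '[0,0.001,0,0,0,0,0.6, 0,0.001,0,0,0,0,0.6, 0,0.001,0,0,0,0,0.6]'
python3 st.py
```

```text
time_s: 9.07
tool_pos: [422.8, -134.5, 87.2]
tcp_rot: [2.099, 2.334, -0.001]
wrist_force: [-0.3, -10.6, -0.8]
finger_gap: -0.0
grip_force: 5.1
t 9.0667 p [ 422.77 -134.45   87.16] ydir 6.050238351798551 tilt [-0.  0. -1.] j [-0.31  0.27  2.13 -0.    0.74 -0.41] F [ -0.34 -10.61  -0.81] gap -0.02493176258158583 5.086771099959151
polar r 85.0006012483836 phi -172.2582482024336
time_s: 9.32
tool_pos: [422.5, -131.4, 87.1]
tcp_rot: [2.136, 2.3, -0.001]
wrist_force: [-0.1, -9.9, 0.1]
finger_gap: 0.3
grip_force: 4.9
t 9.3167 p [ 422.48 -131.42   87.14] ydir 4.251798519584174 tilt [-0.  0. -1.] j [-0.3   0.27  2.13 -0.    0.73 -0.38] F [-0.1  -9.92  0.07] gap 0.3079512519662269 4.928710252352175
polar r 84.9413234649546 phi -174.3093203976137
```

```bash
python3 -m crank '[0,0.001,0,0,0,0,0.7, 0,0.001,0,0,0,0,0.7, 0,0.001,0,0,0,0,0.7]' | grep -E "pos|force"
python3 -m crank '[0,0.001,0,0,0,0,0.7, 0,0.001,0,0,0,0,0.7, 0,0.001,0,0,0,0,0.7]'| grep -E "pos|force"
```

```text
tool_pos: [422.2, -128.3, 87.1]
wrist_force: [-0.5, -9.8, 0.5]
grip_force: 4.5
tool_pos: [422.1, -125.4, 87.1]
wrist_force: [-0.7, -9.9, -0.2]
grip_force: 5.2
```

```bash
python3 -m crank '[0,0.001,0,0,0,0,0.7, 0,0.001,0,0,0,0,0.7]' | grep -E "pos|force"
python3 -m crank '[0,0.001,0,0,0,0,0.7, 0,0.001,0,0,0,0,0.7]'| grep -E "pos|force";python3 st.py
```

```text
tool_pos: [422.1, -123.5, 87.1]
wrist_force: [-1.6, -12.3, 0.9]
grip_force: 6.1
tool_pos: [422.1, -121.8, 87.1]
wrist_force: [-2.7, -15.6, 0.4]
grip_force: 8.1
t 10.15 p [ 422.07 -121.83   87.14] ydir -2.7279530851767957 tilt [-0.  0. -1.] j [-0.28  0.27  2.14 -0.    0.73 -0.23] F [ -2.72 -15.65   0.36] gap 0.9237142293673051 8.086007272358984
polar r 84.93364103495205 phi 179.20935264549868
```

Force is rising (10 → 15.6 N), so the catch is engaging.

```bash
for i in 1; do python3 -m crank '[0,0.001,0,0,0,0,0.6]' | grep -E "pos|force"; done
python3 -m crank '[0,0.001,0,0,0,0,0.6]' | grep -E "pos|force"
python3 -m crank '[0,0.001,0,0,0,0,0.6]' | grep -E "pos|force"
```

```text
tool_pos: [422.1, -121.1, 87.1]
wrist_force: [-2.6, -18.6, 0.4]
grip_force: 8.9
tool_pos: [422.1, -120.3, 87.1]
wrist_force: [-3.4, -19.8, 0.4]
grip_force: 9.8
tool_pos: [422.2, -119.5, 87.2]
wrist_force: [-3.9, -21.7, 0.5]
grip_force: 10.7
```

```bash
python3 -m crank '[0,0.001,0,0,0,0,0.6]' | grep -E "pos|force"
python3 -m crank '[0,0,0,0,0,0,0]' | grep -E "pos|force"
```

```text
tool_pos: [422.2, -118.8, 87.2]
wrist_force: [-4.3, -24.1, -0.5]
grip_force: 12.1
tool_pos: [422.2, -118.7, 87.2]
wrist_force: [-3.8, -20.1, -0.0]
grip_force: 10.2
```

```bash
python3 -m crank '[0,0.001,0,0,0,0,0.5]' | grep -E "pos|force"
python3 -m crank '[0,0.001,0,0,0,0,0.5]' | grep -E "pos|force"
python3 -m crank '[0,0,0,0,0,0,0]' | grep -E "pos|force"
```

```text
tool_pos: [422.2, -117.9, 87.2]
wrist_force: [-3.8, -24.0, 0.2]
grip_force: 12.3
tool_pos: [422.4, -116.6, 87.2]
wrist_force: [-3.4, -20.4, 0.2]
grip_force: 10.1
tool_pos: [422.4, -116.1, 87.1]
wrist_force: [-0.4, -9.6, 0.5]
grip_force: 4.4
```

```bash
python3 -m crank '[0,0,0,0,0,0,0,0,0,0,0,0,0,0]' | grep -E "pos|force"
python3 -m crank '[0,0.001,0,0,0,0,0.5]' | grep -E "pos|force"
python3 -m crank '[0,0.001,0,0,0,0,0.5]' | grep -E "pos|force"
```

```text
tool_pos: [422.6, -114.7, 86.9]
wrist_force: [-0.1, -3.9, 2.5]
grip_force: 2.2
tool_pos: [422.7, -113.6, 86.8]
wrist_force: [-0.5, -2.7, 2.7]
grip_force: 1.3
tool_pos: [422.3, -112.0, 86.5]
wrist_force: [0.1, 0.2, -0.1]
grip_force: 0.0
```

```bash
python3 -m crank '[0,0.001,0,0,0,0,0.5]' | grep -E "pos|force"
python3 -m crank '[0,0.001,0,0,0,0,0.5]' | grep -E "pos|force"
python3 -m crank '[0,0,0,0,0,0,0]' | grep -E "pos|force"
```

```text
tool_pos: [422.1, -110.7, 86.3]
wrist_force: [0.6, -0.8, -0.5]
grip_force: 0.0
tool_pos: [422.3, -109.8, 86.1]
wrist_force: [-0.2, -2.3, 1.0]
grip_force: 0.9
tool_pos: [422.3, -109.8, 86.1]
wrist_force: [-0.9, -1.0, 1.1]
grip_force: 0.4
```

```bash
python3 -m crank '[0,0.001,0,0,0,0,0.3]' | grep -E "pos|force"
python3 -m crank '[0,0.001,0,0,0,0,0.3]' | grep -E "pos|force"
python3 -m crank '[0,0,0,0,0,0,0]' | grep -E "pos|force"
```

```text
tool_pos: [422.5, -109.1, 86.1]
wrist_force: [-0.4, -1.2, 0.6]
grip_force: 0.9
tool_pos: [422.7, -108.1, 86.1]
wrist_force: [-0.3, -2.1, 1.4]
grip_force: 0.9
tool_pos: [422.7, -108.0, 86.0]
wrist_force: [-1.1, -0.9, 1.1]
grip_force: 0.6
```

```bash
python3 v.py p2
cat > t.py <<'E'
from h import *
np.set_printoptions(precision=1,suppress=True)
for n in("scene","top"):
    im=get_image(n);m=np.zeros((400,640),bool);m[150:280,300:420]=1
    C=cloud(im,m);A=np.array([507,-122.5]);d=np.hypot(*(C[:,:2]-A).T);a=np.degrees(np.arctan2(C[:,1]-A[1],C[:,0]-A[0]))
    for lo,hi in((-80,30),(130,190)):
        aa=a%360 if lo>0 else a
        q=(d>74)&(d<97)&(C[:,2]>78)&(C[:,2]<96)&(aa>lo)&(aa<hi)
        print(n,(lo,hi),q.sum(),np.median(aa[q]),np.percentile(aa[q],[5,25,75,95]),C[q].mean(0))
E
python3 t.py
```

```text
scene (-80, 30) 65 -3.86514502004704 [-20.6 -17.2   3.5   9.5] [ 595.5 -130.4   87.3]
scene (130, 190) 52 157.5662877306159 [153.7 154.6 161.5 163.2] [425.3 -89.7  87.5]
top (-80, 30) 51 -19.60514584780495 [-25.7 -22.8  -3.3   5.1] [ 592.5 -141.6   89.4]
  return _methods._mean(a, axis=axis, dtype=dtype,
  ret = ret.dtype.type(ret / rcount)
Traceback (most recent call last):
  File "t.py", line 9, in <module>
    print(n,(lo,hi),q.sum(),np.median(aa[q]),np.percentile(aa[q],[5,25,75,95]),C[q].mean(0))
                                             ~~~~~~~~~~~~~^^^^^^^^^^^^^^^^^^^^
IndexError: index -1 is out of bounds for axis 0 with size 0
```

View pics/p2.png

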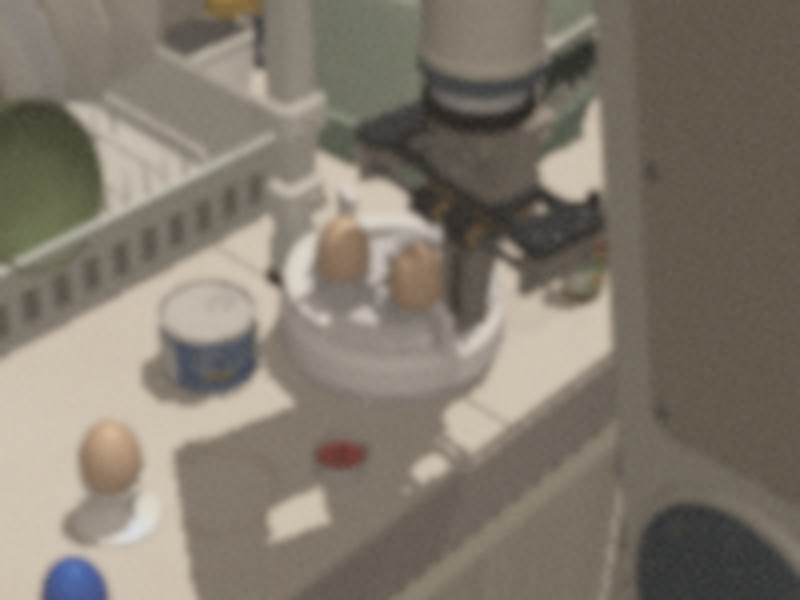

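```bash
python3 -m crank '[0,0.001,0,0,0,0,0.3]' | grep -E "pos|force"
python3 -m crank '[0,0.001,0,0,0,0,0.3]' | grep -E "pos|force"
python3 -m crank '[0,0,0,0,0,0,0]' | grep -E "pos|force"
sed -i 's/    for lo,hi in.*/    for lo,hi in((-40,30),(130,190))[n=="top":1+(n=="scene")]:/' t.py; python3 st.py; python3 t.py 2>&1| grep scene
```

```text
tool_pos: [422.9, -107.3, 86.1]
wrist_force: [-0.1, -1.6, 1.1]
grip_force: 0.9
tool_pos: [423.1, -106.5, 86.1]
wrist_force: [-1.6, -8.9, 1.0]
grip_force: 4.5
tool_pos: [423.1, -106.7, 86.1]
wrist_force: [-1.3, -6.9, 1.2]
grip_force: 3.2
t 12.05 p [ 423.05 -106.65   86.1 ] ydir -9.291399303801198 tilt [-0. -0. -1.] j [-0.25  0.27  2.14 -0.    0.73 -0.09] F [-1.26 -6.85  1.18] gap 0.847715657982854 3.1645371357444674
polar r 85.52237822426413 phi 168.9813360756362
scene (-40, 30) 62 -6.631284862219639 [-22.4 -17.9   1.9   9.2] [ 595.1 -132.6   87.4]
scene (130, 190) 52 156.84795376912584 [152.4 153.8 160.5 162.6] [426.8 -88.7  87.8]
```

The force jumped to 9 N and stayed near 7 N with no further movement, so the ring is past the click and resting on its stop. I'm stopping the push here and backing off.

```bash
python3 -m crank '[0,-0.003,0,0,0,0,0, 0,-0.003,0,0,0,0,0, 0,0,0,-0.03,0,0,0, 0,0,0,-0.03,0,0,0, 0,0,0,-0.03,0,0,0, 0.07,0,0,-0.03,0,0,0, 0.07,0,0,0,0,0,7,0.07,0,0,0,0,0,7]'
python3 -m crank '[0.07,0,0,0,0,0,7,0.07,0,0,0,0,0,7,0.07,0,0,0,0,0,7,0.07,0,0,0,0,0,7,0.07,0,0,0,0,0,7,0.07,0,0,0,0,0,7,0.07,0,0,0,0,0,7,0.07,0,0,0,0,0,6.5]' >/dev/null
python3 t.py 2>&1; python3 st.py 512.6 145.8 130
```

```text
time_s: 12.82
tool_pos: [423.4, -112.4, 208.1]
tcp_rot: [2.626, 1.719, 0.005]
wrist_force: [-0.7, -0.3, -0.8]
finger_gap: 18.0
grip_force: 0.0
scene (-40, 30) 68 -4.455862344838166 [-22.2 -18.2   3.5   9.2] [ 594.5 -131.6   87.2]
scene (130, 190) 32 154.74650649915435 [152.5 153.4 156.1 158.4] [428.5 -85.9  87. ]
t 13.5833 p [ 422.06 -112.09  206.  ] ydir -78.91967938377685 tilt [-0. -0. -1.] j [-0.26  0.08  2.04  0.    1.03  1.11] F [-0.74  0.24  0.33] gap 70.19738087903703 0.0
polar r 85.64257666422411 phi 172.68018148344404
tool shift mm [ 138.42 -235.65   76.09]
```

```bash
python3 -m crank '[0.07,0.0173,-0.0295,0,0,0,0,0.07,0.0173,-0.0295,0,0,0,0,0.07,0.0173,-0.0295,0,0,0,0,0.07,0.0173,-0.0295,0,0,0,0,0.07,0.0173,-0.0295,0,0,0,0,0.07,0.0173,-0.0295,0,0,0,0,0.07,0.0173,-0.0295,0,0,0,0,0.07,0.0173,-0.0295,0,0,0,0]' >/dev/null
python3 -m crank '[0.07,0,0,0.03,0,0,0,0.07,0,0,0.03,0,0,0,0.07,0,0,0.025,0,0,0,0.07,0,0,0,0,0,0,0.07,0,0,0,0,0,0]'
python3 st.py 512.6 145.8 53; python3 v.py p3
```

```text
time_s: 14.67
tool_pos: [511.1, 146.1, 120.3]
tcp_rot: [3.126, 0.311, -0.005]
wrist_force: [0.5, -0.6, -0.2]
finger_gap: 69.9
grip_force: 0.0
t 14.6667 p [511.13 146.05 120.34] ydir -78.63279134504145 tilt [-0.  0. -1.] j [0.28 0.34 1.92 0.   0.88 1.65] F [ 0.5  -0.61 -0.21] gap 69.92657505870969 0.0
polar r 269.0853496118074 phi 89.11990278653018
tool shift mm [ 1.59  0.53 67.34]
```

View pics/p3.png

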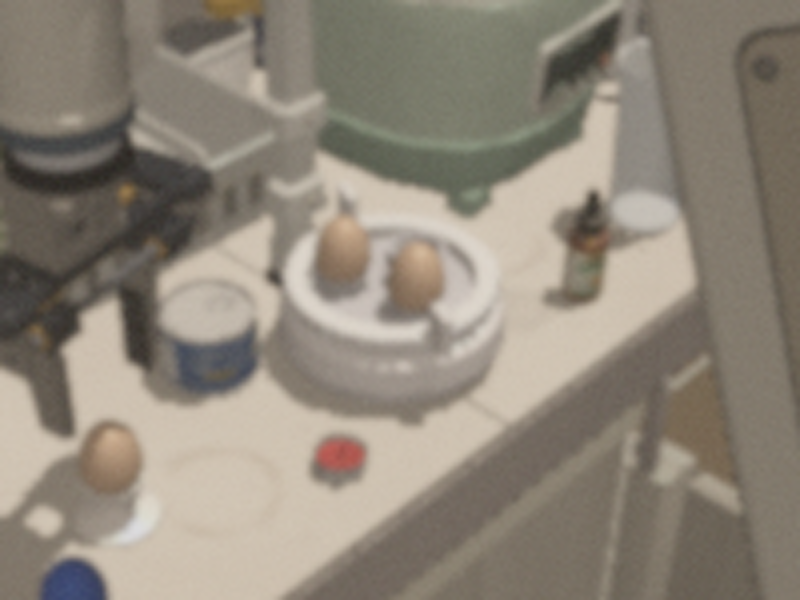

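The ring stays locked, and its tab now stands at (440,325). The open fingers hang straight above the brown egg at (110,457). I'll descend and grip.

```bash
python3 -m crank '[0.07,0.0015,0.0005,0.02,0,0,0,0.07,0,0,0.02,0,0,0,0.07,0,0,0.015,0,0,0,0.07,0,0,0.0125,0,0,0,0.07,0,0,0,0,0,0,0.07,0,0,0,0,0,0]'
python3 -m crank '[0.035,0,0,0,0,0,0,0.035,0,0,0,0,0,0,0.035,0,0,0,0,0,0,0.035,0,0,0,0,0,0,0.035,0,0,0,0,0,0,0.035,0,0,0,0,0,0]'
python3 st.py
```

```text
time_s: 15.22
tool_pos: [514.5, 146.1, 54.9]
tcp_rot: [-3.126, -0.308, -0.002]
wrist_force: [-0.1, 0.1, 1.0]
finger_gap: 70.3
grip_force: 0.0
time_s: 15.72
tool_pos: [514.2, 145.7, 54.2]
tcp_rot: [3.126, 0.308, 0.002]
wrist_force: [1.0, -6.2, 5.9]
finger_gap: 42.6
grip_force: 30.0
t 15.7167 p [514.21 145.69  54.24] ydir -78.75975623403819 tilt [ 0.  0. -1.] j [ 0.27  0.44  1.96 -0.    0.74  1.65] F [ 1.02 -6.16  5.87] gap 42.6130934703301 30.00134378671646
polar r 268.7879689268821 phi 88.46256890137508
```

```bash
python3 -m crank '[0.035,0,0,-0.01,0,0,0,0.035,0,0,-0.02,0,0,0,0.035,0,0,-0.025,0,0,0,0.035,0,0,-0.03,0,0,0,0.035,0,0,-0.03,0,0,0,0.035,0,0,-0.02,0,0,0,0.035,-0.003,0.015,0,0,0,0,0.035,-0.005,0.025,0,0,0,0]'
python3 -m crank '[0.035,-0.0059,0.0298,0,0,0,0,0.035,-0.0059,0.0298,0,0,0,0,0.035,-0.0059,0.0298,0,0,0,0,0.035,-0.0059,0.0298,0,0,0,0,0.035,-0.0059,0.0298,0,0,0,0,0.035,-0.0059,0.0298,0,0,0,0,0.035,-0.0059,0.0298,0,0,0,0,0.035,-0.004,0.02,0,0,0,0]'
python3 st.py 514.5 -158.5 150
```

```text
time_s: 16.38
tool_pos: [514.4, 106.9, 190.9]
tcp_rot: [-3.125, -0.31, -0.006]
wrist_force: [-0.5, 0.3, -1.1]
finger_gap: 42.5
grip_force: 30.0
time_s: 17.05
tool_pos: [513.2, -129.7, 189.2]
tcp_rot: [-3.127, -0.306, -0.0]
wrist_force: [-0.5, -0.4, 0.1]
finger_gap: 42.6
grip_force: 30.0
t 17.05 p [ 513.23 -129.69  189.15] ydir -78.83436852659939 tilt [ 0. -0. -1.] j [-0.25  0.25  1.87  0.    1.02  1.13] F [-0.45 -0.35  0.15] gap 42.634175573996025 30.000154674053192
polar r 9.142104596598378 phi -47.057798841433645
tool shift mm [-4.34 28.51 39.15]
```

```bash
python3 -m crank '[0.035,-0.002,0.014,0,0,0,0,0.035,-0.001,0.0145,0.01,0,0,0,0.035,0,0,0.02,0,0,0,0.035,0,0,0.009,0,0,0,0.035,0,0,0,0,0,0,0.035,0,0,0,0,0,0]'
cat > e.py <<'E'
from h import *
import sys
from scipy.optimize import least_squares
np.set_printoptions(precision=1,suppress=True)
b=float(sys.argv[1])
T=get_state()["tool_pos"]
for n in("scene","top"):
    im=get_image(n);m=np.zeros((400,640),bool);m[100:300,250:450]=1;C=cloud(im,m)
    rgb=np.array([im["img"][r,c] for r,c in np.argwhere(m&(im["depth"]>0))]).astype(int)
    br=(rgb[:,0]-rgb[:,2]>25)
    for nm,g in(("held",(T[0],T[1],b+25)),("e1",(535,-98,85)),("e2",(473,-110,85))):
        e=C[br&(np.linalg.norm(C-g,axis=1)<32)]
        if len(e)<15: print(n,nm,len(e));continue
        r=least_squares(lambda p:np.linalg.norm((e-p)/[1,1,1.25],axis=1)-22,g,loss="soft_l1");print(n,nm,len(e),r.x,np.abs(r.fun).mean())
im=get_image("top");cr=im["img"][170:250,300:400,::-1];a=cv2.resize(cr,None,fx=5,fy=5,interpolation=cv2.INTER_CUBIC)
im=get_image("scene");cr=im["img"][140:220,300:360,::-1];c=cv2.resize(cr,None,fx=5,fy=5,interpolation=cv2.INTER_CUBIC)
cv2.imwrite(f"pics/{sys.argv[2]}.png",np.hstack([a,c]))
E
python3 e.py 124 p4; python3 st.py 515.5 -158.5 86
```

```text
time_s: 17.55
tool_pos: [515.6, -155.6, 149.0]
tcp_rot: [-3.125, -0.308, 0.003]
wrist_force: [0.4, -0.0, -0.7]
finger_gap: 42.8
grip_force: 30.0
scene held 141 [ 513.4 -154.   148.3] 1.430860783137736
scene e1 181 [535.6 -97.1  86.1] 1.2034976135317514
scene e2 193 [ 472.7 -109.7   86.1] 1.1982562298819541
top held 0
top e1 0
top e2 0
t 17.75 p [ 516.72 -156.01  150.35] ydir -78.74776102801196 tilt [ 0.  0. -1.] j [-0.3   0.31  1.89  0.    0.95  1.08] F [-0.36 -0.35 -0.53] gap 42.39682859645209 29.999949038028717
polar r 34.40984681733233 phi -73.59957955405214
tool shift mm [-1.75  2.17 64.35]
```

View pics/p4.png

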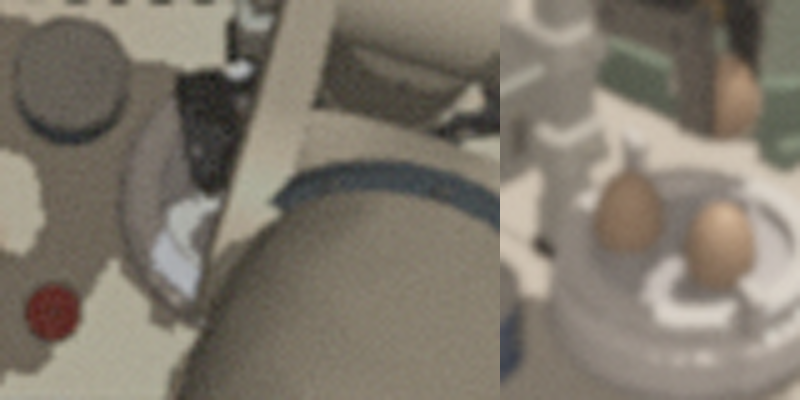

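The held egg shows upright beside the finger at (735,95). The neighbouring eggs at (628,210) and (720,240) are undisturbed, and the top view is blocked by the arm. I'll lower it now.

```bash
python3 -m crank '[0.035,0,0.003,0.01,0,0,0,0.035,0,0,0.015,0,0,0,0.035,0,0,0.015,0,0,0,0.035,0,0,0.008,0,0,0,0.035,0,0,0.004,0,0,0,0.035,0,0,0.002,0,0,0,0.035,0,0,0,0,0,0]'
python3 -m crank '[0.035,0,0,0.002,0,0,0,0.035,0,0,0,0,0,0]'
python3 -m crank '[0.035,0,0,0.0015,0,0,0,0.035,0,0,0,0,0,0]'; python3 st.py 517 -159 86
```

```text
time_s: 18.33
tool_pos: [516.8, -159.3, 95.5]
tcp_rot: [-3.126, -0.307, 0.0]
wrist_force: [-0.6, -0.4, 0.1]
finger_gap: 42.8
grip_force: 30.0
time_s: 18.5
tool_pos: [517.1, -159.4, 93.9]
tcp_rot: [3.126, 0.307, 0.001]
wrist_force: [-0.7, 0.6, -0.3]
finger_gap: 42.1
grip_force: 30.0
time_s: 18.67
tool_pos: [516.9, -159.3, 92.3]
tcp_rot: [3.126, 0.307, 0.001]
wrist_force: [0.5, 0.1, -1.8]
finger_gap: 42.8
grip_force: 30.0
t 18.6667 p [ 516.86 -159.28   92.26] ydir -78.79074776521199 tilt [ 0.  0. -1.] j [-0.3   0.39  1.92  0.    0.82  1.07] F [ 0.5   0.09 -1.8 ] gap 42.754772832787296 29.999849796295166
polar r 37.59538158265859 phi -74.79370766777664
tool shift mm [ 0.19 -0.25  6.26]
```

```bash
python3 -m crank '[0.035,0,0,0.0015,0,0,0,0.035,0,0,0,0,0,0]'|grep -E "pos|wrist"
python3 -m crank '[0.035,0,0,0.001,0,0,0,0.035,0,0,0,0,0,0]'|grep -E "pos|wrist"
python3 -m crank '[0.035,0,0,0.001,0,0,0,0.035,0,0,0,0,0,0]'|grep -E "pos|wrist"
```

```text
tool_pos: [516.7, -159.2, 90.5]
wrist_force: [1.1, -0.7, 0.3]
tool_pos: [516.7, -159.2, 89.5]
wrist_force: [-0.6, -0.1, -0.1]
tool_pos: [516.7, -159.2, 88.4]
wrist_force: [-0.3, 0.0, 0.1]
```

```bash
python3 -m crank '[0.035,0,0,0.001,0,0,0,0.035,0,0,0,0,0,0]'|grep -E "pos|wrist"
python3 -m crank '[0.035,0,0,0.0007,0,0,0,0.035,0,0,0,0,0,0]'|grep -E "pos|wrist"
python3 -m crank '[0.035,0,0,0.0007,0,0,0,0.035,0,0,0,0,0,0]'|grep -E "pos|wrist"
```

```text
tool_pos: [516.8, -159.3, 87.5]
wrist_force: [0.4, 0.0, -0.0]
tool_pos: [517.0, -159.4, 87.0]
wrist_force: [-0.4, -0.4, 0.4]
tool_pos: [517.2, -159.4, 86.4]
wrist_force: [1.8, -0.6, 2.2]
```

```bash
python3 -m crank '[0.035,0.0005,0,0.0004,0,0,0,0.035,0,0,0,0,0,0]'|grep -E "pos|wrist"
python3 -m crank '[0.044,0,0,0,0,0,0,0.046,0,0,0,0,0,0,0.05,0,0,0,0,0,0,0.051,0,0,0,0,0,0,0.051,0,0,0,0,0,0,0.051,0,0,0,0,0,0]'
```

```text
tool_pos: [517.5, -159.4, 86.1]
wrist_force: [0.3, -1.7, 5.5]
time_s: 20.33
tool_pos: [517.0, -159.0, 85.6]
tcp_rot: [-3.126, -0.307, 0.001]
wrist_force: [-0.1, -0.4, -0.2]
finger_gap: 51.2
grip_force: 0.0
```

Released with no residual force; rising slowly first.

```bash
python3 -m crank '[0.051,0,0,-0.004,0,0,0,0.051,0,0,-0.008,0,0,0,0.051,0,0,-0.012,0,0,0,0.051,0,0,-0.02,0,0,0,0.051,0,0,-0.03,0,0,0,0.051,0,0,-0.03,0,0,0,0.051,0,0,-0.02,0,0,0]'
python3 -m crank '[0.051,-0.035,0,0,0,0,0,0.051,-0.035,0,0,0,0,0,0.051,-0.035,0,0,0,0,0,0.051,-0.035,0,0,0,0,0,0.051,0,-0.035,0,0,0,0,0.051,0,-0.035,0,0,0,0,0.051,0,-0.035,0,0,0,0,0.051,0,-0.035,0,0,0,0]'
python3 -m crank '[0.051,0,-0.035,0,0,0,0,0.051,0,-0.035,0,0,0,0,0.051,0,-0.035,0,0,0,0,0.051,0,-0.035,0,0,0,0,0.051,0,-0.035,0,0,0,0,0.051,0,0,0,0,0,0,0.051,0,0,0,0,0,0]'
sed -i 's/^T=.*/T=(515,-158)/' e.py; python3 e.py 60 p5
```

```text
time_s: 20.92
tool_pos: [518.0, -159.4, 213.3]
tcp_rot: [3.125, 0.307, 0.004]
wrist_force: [0.4, -0.3, 0.1]
finger_gap: 51.1
grip_force: 0.0
time_s: 21.58
tool_pos: [352.0, -48.3, 210.6]
tcp_rot: [3.127, 0.303, 0.002]
wrist_force: [1.0, 1.0, 0.2]
finger_gap: 50.8
grip_force: 0.0
time_s: 22.17
tool_pos: [318.3, 124.2, 210.4]
tcp_rot: [-3.126, -0.315, -0.001]
wrist_force: [0.2, -0.7, 0.4]
finger_gap: 51.0
grip_force: 0.0
scene held 0
scene e1 0
scene e2 112 [ 473.  -109.    84.9] 1.1954199585015932
top held 122 [ 516.3 -161.3   87. ] 1.0888345304864124
top e1 123 [ 536.9 -100.    86.9] 0.8963802348798434
top e2 128 [ 474.  -113.4   86.5] 0.9720218011154598
```

View pics/p5.png

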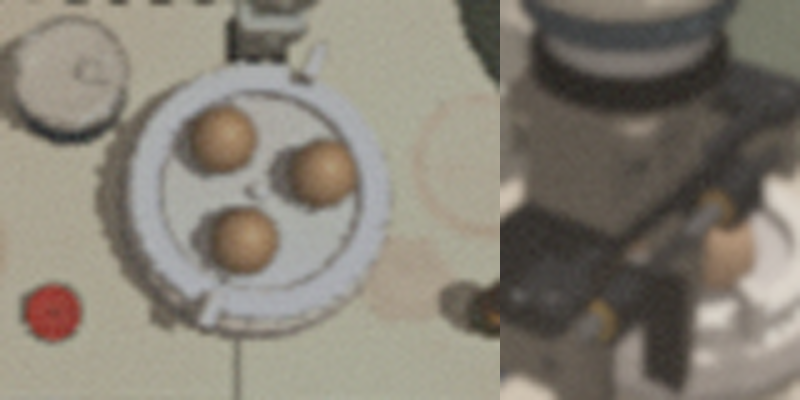

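The top view shows the egg upright in its pocket at (322,172). Its fitted height matches the other two eggs, it sits 64 mm from each, and the gripper is clear.

```bash
python3 -c "from plant import *; print(close_job())"
```

```text
the job is handed in; nothing more can be done
None
```

I handed the job in with the ring pushed clockwise through its click to the stop and the egg standing released in the empty pocket; the catch can't be seen, so I judged the lock from the push force, and no verdict came back.

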